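# Wedge a tapered table leg in the mitre box

### The job

Get the tapered table leg that lies loose in the mitre box ready for sawing: first slide it along the box until its thick end butts against the end stop, then take the pale wedge from the bench and slide it, thin end first, into the gap between the leg and the near wall (the robot's side) from the open end of the box, the only place where the gap is wide enough. Push the wedge in until it presses the leg's straight face firmly and flush along the far wall, and finish like that, with the gripper still on the wedge and pushing it home (do not let go). Leave the other tools and timber where they lie.

Things in the scene. Friction and masses are not known exactly. Their poses are not given: they have to be found in the camera images.
- mitre_box: Wooden mitre box fixed to the bench: open-topped trough between two beech walls on a plywood base. Origin on the bench surface under mid-trough; +y along the trough to the end stop, +x to the far wall, z up. Base board 18 mm thick (trough floor at z = 18), x -60 to 60, y -200 to 150: it reaches 80 mm beyond the open end, level with the trough floor.
- open_end (a point): middle of the trough floor at the open end of the walls (x = 0, y = -120, z = 18 of the mitre box, same axes). Trough 60 mm wide: inner faces of the near and far wall at x = -30 and +30. Walls 18 mm thick, from here to y = 150, tops 45 mm above the trough floor, with narrow saw kerfs.
- end_stop (a point): centre of the face of the end stop, a dark block across the trough, 40 mm high (x = 0, y = 120, z = 38 of the mitre box, same axes)
- leg_center (a point): Loose dark oak table leg in the trough, 240 long, 40 high, 0.2 kg. Point half-way along and up; +y to its thick end, +x to its straight face (at x = +21 all along). The opposite face tapers 1 in 10: x = -21 at the thick end (42 wide), x = +3 at the thin end (18 wide). Starts 12 to 40 mm short of the stop, 0 to 9 mm off the far wall, slightly askew. When home it is at x = 9, y = 0, z = 38 of the mitre box.
- leg_thick_end (a point): middle of the leg's thick end face, half-way up; it has to come to the end stop
- leg_thin_end (a point): middle of the leg's thin end face (18 wide, 40 high), half-way up: the face to push on to slide the leg along. At the start it sticks out of the open end of the walls. With the leg home the gap to the near wall is 42 wide at the open end and narrows evenly to 18 at the stop.
- leg_face_thick (a point): point on the leg's straight face, half-way up, 10 mm from the thick end
- leg_face_thin (a point): point on the leg's straight face, half-way up, 10 mm from the thin end
- wedge_center (a point): Loose pale pine wedge flat on the bench, 245 long, 40 high, 0.2 kg. Point at its centre of mass, half-way up; +y to its thin end. Straight face at x = -20 (goes along the near wall). The other face tapers 1 in 10 like the leg: x = +4 at the thin end (24 thick, y = 127.5), x = +24 at y = -72.5 (44 thick); 37 thick at this point. Behind: a parallel tail to y = -117.5.
- wedge_tip (a point): middle of the wedge's thin end face (24 thick, 40 high), half-way up; axes as wedge_center. With the leg pressed flush it is at about y = 60 of the mitre box, and the tail stands out of the open end.
- wedge_tail (a point): middle of the wedge's parallel tail (28 wide, x -14 to 14; 45 long; 40 high), half-way up; axes as wedge_center; its end face is 22.5 mm behind this point. All the wood is planed and waxed and slides easily; a steady push of 10 to 20 N along the trough is plenty
- wedge: the wedge; origin on its underside at half its length, 5 mm ahead of wedge_center (towards the thin end); same axes. It changes places at random with the packing strip, on the right of the bench.
- leg: the table leg; origin on its underside below leg_center, same axes
- far_wall: far wall of the mitre box (fixed to it); its origin and axes are those of the mitre box
- packing_center (a point): bystander: dark walnut packing strip, parallel, 30 x 220 x 36 high, no taper; the point is its centre
- mallet: bystander: beech mallet lying on its side, head 80 x 130 x 65 high; origin under the head
- try_square: bystander: try square, stock 20 x 100 x 22 high and steel blade 190 long; origin under the stock
- tape_measure: bystander: yellow tape measure, 70 x 42 x 66 high; origin under its middle
- chisel: bystander: chisel lying flat, 260 long, amber handle; origin at the handle's end
- glue_bottle: bystander: standing white glue bottle, 66 diameter, 190 high; origin under its middle
There are look-alikes about, which are no part of the job. What is shaped like the leg but pink is not meant.

How it is judged:
On the way, in this order (a step that is already met when the one before it is completed fails the run):
1. the leg's thick end butts against the end stop (within 3 mm), the leg lying flat in the trough (y of leg_thick_end in the frame of mitre_box above 0.117 m and z of leg_center in the frame of mitre_box below 0.042 m and angle between leg_center's own z axis and vertical below 0.05 rad), for 0.2 s.
2. the wedge lies flat in the trough, thin end first, its tip at least 20 mm past the open end between the leg and the near wall (y of wedge_tip in the frame of mitre_box above -0.1 m and y of wedge_tail in the frame of mitre_box below -0.15 m and z of wedge_center in the frame of mitre_box below 0.043 m and angle between wedge_center's own z axis and vertical below 0.06 rad and x of wedge_tip in the frame of mitre_box between -0.034 and 0.005 m), for 0.2 s.
At the end, for the whole second after the job is handed in: Leg flat in the trough, thick end within 3 mm of the stop, straight face within 2 mm of the far wall at both ends; wedge flat beside it, tip 155 mm or more past the open end; wedge on leg and leg on far wall over 4 N, fingers on wedge over 3 N; all at rest (all of step 1 and z of wedge_center in the frame of mitre_box below 0.043 m and angle between wedge_center's own z axis and vertical below 0.06 rad and x of wedge_tip in the frame of mitre_box between -0.034 and 0.005 m and x of each of leg_face_thick, leg_face_thin in the frame of mitre_box above 0.028 m and y of wedge_tip in the frame of mitre_box above 0.035 m and y of wedge_tail in the frame of mitre_box below -0.12 m and contact force between leg and far_wall above 4 N and contact force between wedge and leg above 4 N and contact force between the fingers and wedge above 3 N and linear speed of each of leg, wedge below 0.01 m/s); the arm keeps its last pose, push and grip.
It fails at once if one of the other tools or the packing strip is disturbed (moved more than 20 mm) (distance of any of packing_center, mallet, try_square, tape_measure, chisel, glue_bottle from where it was at the start of the episode above 0.02 m).
It also fails if it takes over 64 s, if anything falls off the work surface, if the arm or the gripper's body presses on something with over 40 N, if the wrist force passes 120 N, or if a joint passes its speed limit or range.

### The arm

A 6-joint arm with a two-finger parallel gripper is mounted at the origin on the work surface. World frame = base frame: x ahead of the robot, y to its left, z up, the work surface at z = 0. Lengths are in m, angles in rad, forces in N, time in s.
With the tool pointing down it reaches from about 0.35 to 0.975 m from the base axis. Payload 4.9 kg.
Tool frame: the origin (TCP) lies at the very end of the fingers, on their centre line; the grasp point (between the pads) lies 19 mm behind it; x points along the fingers, y is the direction in which the jaws open and shut, and the axes are right-handed (so a half turn about x gives the same grasp; the last joint's range is limited). The gripper opens to 85 mm and grips with 20 to 120 N. Pads are 22 mm wide; open, the fingers measure 114 mm over their backs; the gripper's body (76 mm by 85 mm) begins 54 mm behind the grasp point. The pads swing forward as they close: fully open they stand 13 mm farther back than shut.
Start: joints at [-0.119, 0.053, 1.613, -0, 1.476, -0.119], TCP at [0.625, 0, 0.231] pointing down, gripper open.
Joint ranges: [-3.01, 3.01], [-1.01, 2.22], [0.06, 2.58], [-1.02, 4.17], [0.09, 2.62], [-3.14, 3.14]. Speed limits (rad/s): [2.57, 2.57, 3.14, 3.14, 3.14, 3.14].

### API

Orientations are given as a unit quaternion [w, x, y, z].
In Python, from plant import manip gives the robot as it stands.
- The arm moves only by the tool play_rows, never from a script. Its argument "plan" is a list of rows, each a list of 5 numbers: the shift along the tool's x, y, z in mm, then the turn about the tool's x in rad, then the closure, from -1 (fully open) to 1 (shut). A call has 1 to 8 rows; each row is the pose to reach, as a shift and turn from the pose commanded when the call began, along the tool's axes at that moment; what a row does not reach only later rows make up. A row lasts 1/8 s, in which the tool goes at most 62.5 mm and 10.7 degrees, less where a joint would pass 70% of its speed; a pose out of reach is approached as far as the arm can. A call with a gripper value outside its range is refused whole. The fingers move at their own pace and stop on an object; the grip force is fixed at half the most. Time passes only in rows, so rows that repeat a pose let the fingers close. It gives the time, the measured TCP pose, the force and the opening at its end, in the units of the state.
- manip.state(): the state, without advancing time (a new reading comes with each control period).
- manip.grab_frame(name): name is "scene" or "side" or "wrist"; returns a dict with "img" (384x512x3 uint8, red, green, blue), "range_z" (384x512 float32, m along the optical axis (not along the pixel's ray), 0 where there is no reading), "fx", "fy", "cx", "cy" (pixels), "origin" and "rotation" of the camera in the world. Camera axes: x right, y up, looking along -z (the intrinsics and any distortion apply to the point x, -y, -z); pixel columns grow to the right and rows downward; lengths in m; the calibration is good to about 2 mm. A picture is of the moment at which its call begins.
- manip.job_done(): hands the job in, once; it reports no verdict.
The state is a dict: "time": time; "joint_pos": joint angles; "joint_vel": joint speeds; "joint_efforts": joint torques, N m; "tool_pos": TCP position; "tool_rot": TCP orientation; "contact_force": force on the tool from outside, world axes, zero at the start; "ft_torque": the same for the moment, N m; "gripper_width": opening from 0.0 (shut) to 1.0 (fully open).
Only numpy, scipy, OpenCV 4.12 (cv2) and the standard library are available. Lean on these libraries where they do the work, as an engineer would, in place of code of your own. Each camera call takes 0.05 s, during which the arm holds its last target. There are 200 camera calls.

## Working session

There is one attempt and no reset: what is moved stays moved. The work goes in short steps, Python scripts to look and compute and a tool call to move; the robot and the scene stay as the last step left them, time stands still between calls to the robot, and variables do not carry over. Pictures are saved under pics/ and viewed, about 8 in all and at most 12, crops included, and the job is handed in when it is done.

Besides the shell and the picture viewer there is one more tool, called after "Request:" by a JSON object that holds its "op" and its "data", one argument or row to a line. play_rows: Moves the arm, as the interface text tells. Its arguments: {"type":"object","properties":{"plan":{"type":"array"}},"required":["plan"]}

```bash
mkdir -p pics; ls
cat > h.py <<'E'
import numpy as np, cv2
from plant import manip
def grab(n,save=None):
    f=manip.grab_frame(n)
    if save: cv2.imwrite('pics/'+save,f['img'][:,:,::-1])
    np.savez('last_'+n+'.npz',**{k:np.asarray(v) for k,v in f.items()}); return f
def load(n): return dict(np.load('last_'+n+'.npz'))
def rays(f,uv):
    uv=np.atleast_2d(uv).astype(float)
    d=np.c_[(uv[:,0]-f['cx'])/f['fx'],-(uv[:,1]-f['cy'])/f['fy'],-np.ones(len(uv))]
    return d@np.array(f['rotation']).T
def onplane(f,uv,z):
    r=rays(f,uv);o=np.array(f['origin']); return o+r*((z-o[2])/r[:,2])[:,None]
def cloud(f):
    h,w=f['range_z'].shape;u,v=np.meshgrid(np.arange(w),np.arange(h))
    return np.array(f['origin'])+(rays(f,np.c_[u.ravel(),v.ravel()])*f['range_z'].reshape(-1,1)).reshape(-1,3)
def proj(f,p):
    q=(np.atleast_2d(p)-f['origin'])@np.array(f['rotation']); return np.c_[f['cx']+f['fx']*q[:,0]/-q[:,2], f['cy']-f['fy']*q[:,1]/-q[:,2]]
E
python3 - <<'E'
from h import *
a=grab('scene','s1.png');b=grab('side','d1.png')
for f in(a,b): print({k:np.round(f[k],3).tolist() for k in f if k not in('img','range_z')})
s=manip.state();print(s)
cv2.imwrite('pics/both.png',cv2.resize(np.vstack([a['img'],b['img']])[:,:,::-1],None,fx=.78,fy=.78))
E
```

```text
pics
{'fx': 353.357, 'fy': 353.357, 'cx': 259.034, 'cy': 190.792, 'origin': [0.932, -0.558, 0.92], 'rotation': [0.902, 0.311, 0.104, 0.281]}
{'fx': 350.401, 'fy': 350.401, 'cx': 256.296, 'cy': 186.547, 'origin': [0.42, 0.928, 0.788], 'rotation': [-0.065, -0.024, 0.435, 0.898]}
{'time': 0.1, 'joint_pos': array([-1.18960091e-01,  5.33125189e-02,  1.61418872e+00, -3.27246998e-05,
        1.47601179e+00, -1.18984894e-01]), 'joint_vel': array([-0.00129835, -0.00120132, -0.00425092, -0.00023644,  0.00046411,
       -0.00097457]), 'joint_efforts': array([ 6.14647306e-04, -3.94903493e+01, -3.71363103e+01, -4.52310599e-05,
        3.99340541e-03, -4.17574097e-05]), 'tool_pos': array([6.24418279e-01, 8.57188930e-05, 2.30153396e-01]), 'tool_rot': array([ 0.49948019,  0.49956402,  0.50053331, -0.50042155]), 'contact_force': array([ 0.26990163,  0.08447416, -0.68643502]), 'ft_torque': array([-0.03477448, -0.03895002,  0.00051619]), 'gripper_width': 1.0031370450118149}
```

View pics/s1.png

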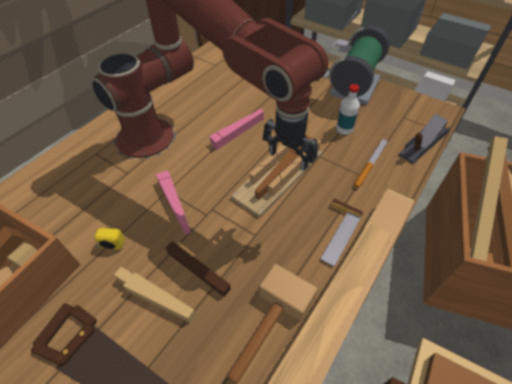

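View pics/d1.png

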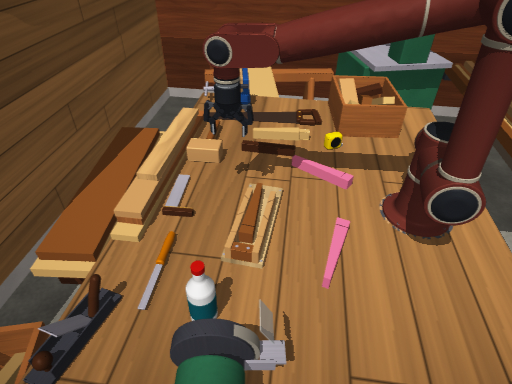

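The two views show the box at scene (270,185), with its open end and base extension towards the right of the bench. The pale wedge is at scene (155,297) and the walnut strip at (197,268).

```bash
cat >> h.py <<'E'
from scipy.spatial.transform import Rotation as R
def _fix(f):
    f=dict(f); r=np.array(f['rotation'])
    if r.shape==(4,): f['rotation']=R.from_quat(r[[1,2,3,0]]).as_matrix()
    return f
_l,_g=load,grab
def load(n): return _fix(_l(n))
def grab(n,save=None): return _fix(_g(n,save))
E
python3 - <<'E'
from h import *
for n in('scene','side'):
    f=load(n);P=cloud(f);z=f['range_z'].ravel()>0;hsv=cv2.cvtColor(f['img'],cv2.COLOR_RGB2HSV)
    pts={'scene':[(250,205),(275,178),(155,297),(197,268),(120,273),(190,315),(300,300),(60,230)],'side':[(255,215),(275,190),(240,255),(280,134),(270,148),(255,136),(308,136)]}[n]
    for u,v in pts:
        print(n,u,v,hsv[v,u],P.reshape(384,512,3)[v,u].round(3),f['range_z'][v,u].round(3))
    img=f['img'][:,:,::-1]
    c=(img[120:220,190:330] if n=='scene' else img[110:290,200:340])
    cv2.imwrite('pics/c_'+n+'.png',cv2.resize(c,None,fx=4,fy=4 if n=='scene' else 3.3,interpolation=2))
f=load('scene');cv2.imwrite('pics/c2.png',cv2.resize(f['img'][230:340,100:240,::-1],None,fx=5,fy=5,interpolation=2))
E
```

```text
scene 250 205 [ 18  90 175] [ 0.526 -0.043  0.02 ] 1.113
scene 275 178 [ 15 122 153] [0.544 0.07  0.053] 1.136
scene 155 297 [ 18 111 199] [ 0.503 -0.43   0.039] 0.911
scene 197 268 [  9 130  51] [ 0.537 -0.306  0.034] 0.966
scene 120 273 [ 18 113 197] [ 0.378 -0.437  0.041] 0.952
scene 190 315 [ 18 109 145] [ 0.608 -0.413  0.036] 0.884
scene 300 300 [ 16 112 191] [ 0.818 -0.234  0.063] 0.877
scene 60 230 [ 16 121 129] [ 0.089 -0.439 -0.   ] 1.087
side 255 215 [ 13 194 137] [0.52  0.153 0.058] 1.066
side 275 190 [ 18 110 211] [ 0.475 -0.031  0.015] 1.231
side 240 255 [ 12 191 119] [0.542 0.298 0.038] 0.968
side 280 134 [ 18 133 193] [ 0.489 -0.405  0.026] 1.516
side 270 148 [  9 172  40] [ 0.52  -0.286  0.026] 1.427
side 255 136 [ 18 134 192] [ 0.598 -0.399  0.01 ] 1.533
side 308 136 [ 18 138 178] [ 0.368 -0.422  0.018] 1.523
```

View pics/c2.png

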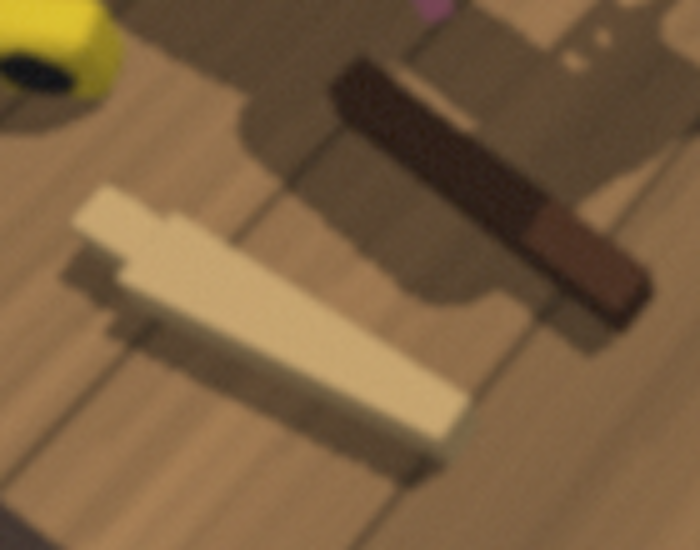

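View pics/c_side.png

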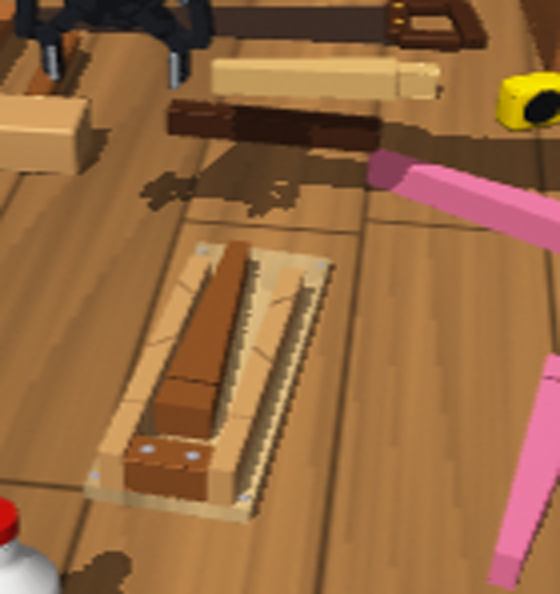

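Side crop: the leg is brown, with its thin end out of the open end. The pink pieces are look-alikes. The wedge lies with its tail towards the robot and its thin end at +x. Next I'll take coarse fits and a wrist picture from here.

Run:
```python
from h import *
w=grab('wrist','w1.png');print(np.round(w['origin'],3),w['rotation'].round(2).tolist(),w['fx'],w['cx'],w['cy'])
def sel(f,lo,hi,box,zr):
    P=cloud(f);hsv=cv2.cvtColor(f['img'],cv2.COLOR_RGB2HSV).reshape(-1,3)
    m=(hsv>=lo).all(1)&(hsv<=hi).all(1)&(f['range_z'].ravel()>0)&(P[:,0]>box[0])&(P[:,0]<box[1])&(P[:,1]>box[2])&(P[:,1]<box[3])&(P[:,2]>zr[0])&(P[:,2]<zr[1])
    return P[m]
def rect(p): 
    c,s,a=cv2.minAreaRect((p[:,:2]*1000).astype(np.float32)); return np.round(c),np.round(s),round(a,1),len(p)
for n in('scene','side','wrist'):
    f=load(n)
    B=(.35,.75,-.15,.38)
    for nm,lo,hi,b,z in [('walls',(10,60,80),(22,150,255),B,(.052,.075)),('leg',(5,165,60),(16,255,255),B,(.045,.075)),('base',(14,50,80),(25,150,255),B,(.010,.027)),('wedge',(14,60,100),(24,150,255),(.3,.7,-.6,-.33),(.025,.06)),('strip',(0,60,20),(16,220,90),(.3,.75,-.45,-.18),(.025,.06))]:
        p=sel(f,lo,hi,b,z)
        if len(p)>20: print(n,nm,*rect(p),np.median(p[:,2]).round(4))
```

```text
[0.625 0.071 0.372] [[1.0, -0.0, 0.0], [-0.0, 0.96, 0.28], [-0.0, -0.28, 0.96]] 267.3139772751252 259.7161801222459 186.6910932053013
scene walls [527. 145.] [309.  99.] 85.0 829 0.0608
scene base [544. 106.] [336. 269.] 42.6 1131 0.0184
scene wedge [ 452. -453.] [305. 158.] 41.6 1255 0.0399
scene strip [ 531. -300.] [ 31. 219.] 87.3 820 0.0359
side walls [527. 162.] [278.  97.] 85.0 878 0.062
side leg [529. 146.] [312.  59.] 86.0 782 0.0571
side base [524. 124.] [354. 120.] 85.3 912 0.0174
side wedge [ 487. -423.] [244.  42.] 4.6 358 0.0373
side strip [ 573. -285.] [305.  89.] 14.1 298 0.0341
wrist walls [520.  87.] [193.  97.] 85.2 5855 0.062
wrist leg [532.  85.] [ 27. 188.] 0.1 2274 0.0572
wrist base [596.  55.] [265. 259.] 75.3 7496 0.0173
```

View pics/w1.png

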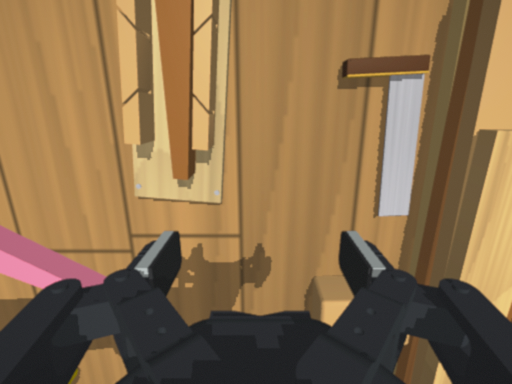

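Run:
```python
from h import *
f=load('wrist');P=cloud(f);hsv=cv2.cvtColor(f['img'],cv2.COLOR_RGB2HSV).reshape(-1,3);P3=P.reshape(384,512,3)
m=(hsv[:,1]>165)&(hsv[:,0]<16)&(P[:,2]>.05)&(P[:,2]<.07)&(abs(P[:,0]-.53)<.06)
L=P[m]; e=L[L[:,1]<L[:,1].min()+.012]; print('thin end y',np.percentile(L[:,1],[0,1]).round(4),'x range',e[:,0].min().round(4),e[:,0].max().round(4),'z',np.median(L[:,2]).round(4))
# base-board edges: height step 18mm->0 ; per row y bins
b=(P[:,2]>.011)&(abs(P[:,0]-.52)<.1)&(P[:,1]>-.06)&(hsv[:,2]>60)
rows=[]
for y in np.arange(-.02,.13,.01):
    q=P[b&(abs(P[:,1]-y)<.004)]; rows.append((y,q[:,0].min(),q[:,0].max()))
r=np.array(rows);print(r.round(4))
for c in(1,2):
    k=np.polyfit(r[:,0],r[:,c],1);print('edge',np.degrees(np.arctan(k[0])).round(2),k.round(4))
q=P[b&(abs(P[:,0]-.512)<.03)];print('base end y',q[:,1].min())
# two-view height check of wall: scene/side fits
for n,B in(('scene',(.34,.66,-.5,-.34)),('side',(.34,.66,-.5,-.34))):
    g=load(n);Q=cloud(g);h=cv2.cvtColor(g['img'],cv2.COLOR_RGB2HSV).reshape(-1,3)
    m=(h[:,1]>80)&(h[:,1]<150)&(h[:,2]>130)&(abs(h[:,0]-18.)<3)&(Q[:,0]>B[0])&(Q[:,0]<B[1])&(Q[:,1]>B[2])&(Q[:,1]<B[3])&(Q[:,2]>.028)&(Q[:,2]<.06)
    W=Q[m]; print(n,len(W),cv2.minAreaRect((W[:,:2]*1000).astype(np.float32)),np.median(W[:,2]))
    for x in np.arange(.36,.62,.02):
        s=W[abs(W[:,0]-x)<.006]
        if len(s)>2: print(x.round(3),s[:,1].min().round(4),s[:,1].max().round(4))
```

```text
thin end y [-0.0093 -0.0076] x range 0.5198 0.5364 z 0.0572
[[-0.02    0.4501  0.5708]
 [-0.01    0.4509  0.5823]
 [ 0.      0.4524  0.5818]
 [ 0.01    0.4533  0.62  ]
 [ 0.02    0.4538  0.6062]
 [ 0.03    0.4552  0.5754]
 [ 0.04    0.4675  0.5759]
 [ 0.05    0.4684  0.5771]
 [ 0.06    0.4693  0.578 ]
 [ 0.07    0.47    0.5789]
 [ 0.08    0.4707  0.5797]
 [ 0.09    0.4717  0.5803]
 [ 0.1     0.4723  0.5812]
 [ 0.11    0.4732  0.5824]
 [ 0.12    0.4744  0.5826]]
edge 11.32 [0.2001 0.4535]
edge -3.05 [-0.0532  0.5862]
base end y -0.05149865325726542
scene 1217 ((486.6455383300781, -421.9368591308594), (244.5606689453125, 42.68154525756836), 8.4275541305542) 0.03997677476321615
0.38 -0.4469 -0.4192
0.4 -0.4457 -0.4181
0.42 -0.4538 -0.4108
0.44 -0.4512 -0.4084
0.46 -0.4473 -0.4073
0.48 -0.4438 -0.4057
0.5 -0.4401 -0.4044
0.52 -0.4375 -0.4028
0.54 -0.4331 -0.4008
0.56 -0.4303 -0.4013
0.58 -0.4263 -0.3988
0.6 -0.4231 -0.3972
side 317 ((486.83392333984375, -422.65020751953125), (243.9725341796875, 42.3842658996582), 4.553004264831543) 0.037732039052106536
0.38 -0.4523 -0.4159
0.4 -0.4409 -0.4146
0.42 -0.4486 -0.41
0.44 -0.4475 -0.4063
0.46 -0.4458 -0.4075
0.48 -0.4395 -0.4021
0.5 -0.4399 -0.4045
0.52 -0.4363 -0.4004
0.54 -0.4264 -0.4015
0.56 -0.4265 -0.3987
0.58 -0.4189 -0.394
0.6 -0.4177 -0.3938
```

Request:
{"op": "play_rows", "data": {
  "plan": [
    [0,-50,30,0.086,1],
    [60,-100,60,0.086,1],
    [60,-100,60,0.086,1],
    [60,-100,60,0.086,1]
  ]
}}

```text
time: 0.65
tool_pos: [0.5231, -0.0601, 0.1693]
tool_rot: [-0.477, -0.521, -0.479, 0.522]
contact_force: [-0.3, -0.3, -0.0]
gripper_width: 0.147
```

Fits agree: box origin is at about (0.526, 0.148) with yaw -4.9°. The leg's thin end is at box (15, -156), so it is 36 mm short of the stop. The wedge is at (0.487, -0.422) with its straight face at about 4.9°. The tool is already on the push line, so I'll lower it and push.

Request:
{"op": "play_rows", "data": {
  "plan": [
    [60,0,0,0,1],
    [120,0,0,0,1],
    [137,0,0,0,1],
    [137,0,-20,0,1],
    [137,0,-35,0,1],
    [137,0,-45,0,1],
    [137,0,-55,0,1],
    [137,0,-62,0,1]
  ]
}}

```text
time: 1.65
tool_pos: [0.5307, 0.0023, 0.0349]
tool_rot: [0.478, 0.521, 0.478, -0.521]
contact_force: [-0.4, -0.5, 0.8]
gripper_width: -0.001
```

Request:
{"op": "play_rows", "data": {
  "plan": [
    [0,0,-3,0,1],
    [0,0,-6,0,1],
    [0,0,-9,0,1],
    [0,0,-11,0,1]
  ]
}}

```text
time: 2.15
tool_pos: [0.5312, 0.0128, 0.0342]
tool_rot: [-0.478, -0.521, -0.478, 0.521]
contact_force: [-0.1, 0.5, 1.2]
gripper_width: 0.003
```

Run:
```python
from h import *
grab('wrist','w2.png');s=manip.state();print(s['tool_pos'],s['contact_force'],s['gripper_width'])
```

```text
[0.53120068 0.01297152 0.03423395] [-0.79485404 -0.39310327 -0.06224972] 0.0011977499334220358
```

View pics/w2.png

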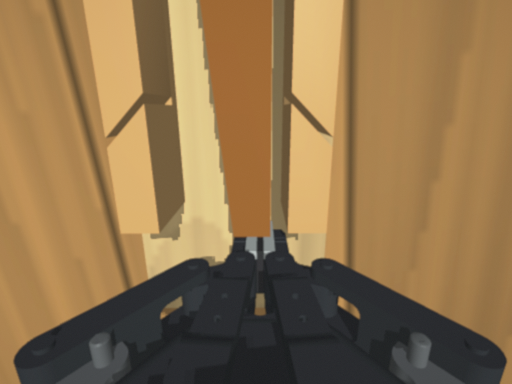

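The wrist picture shows the fingers right behind the thin end at (255,240), almost level with the wall ends at rows 232-236. I'll push on until the force rises.

Request:
{"op": "play_rows", "data": {
  "plan": [
    [0,0,-2,0,1],
    [0,0,-4,0,1],
    [0,0,-5,0,1],
    [0,0,-5,0,1]
  ]
}}

```text
time: 2.7
tool_pos: [0.5316, 0.017, 0.0343]
tool_rot: [-0.478, -0.52, -0.478, 0.521]
contact_force: [-0.9, -5.5, -0.3]
gripper_width: 0.001
```

Request:
{"op": "play_rows", "data": {
  "plan": [
    [0,0,-1.5,0,1],
    [0,0,-3,0,1],
    [0,0,-3,0,1]
  ]
}}

```text
time: 3.08
tool_pos: [0.5319, 0.017, 0.0343]
tool_rot: [-0.48, -0.519, -0.476, 0.523]
contact_force: [-2.7, -15.9, 0.4]
gripper_width: -0.0
```

The leg is home: the push rose to 16 N with no further motion. I'll back off and go above the wedge's tail.

Request:
{"op": "play_rows", "data": {
  "plan": [
    [0,0,20,0,1],
    [-10,0,50,0,0],
    [-70,0,90,0.1,-1],
    [-120,-20,150,0.28,-1],
    [-130,-35,210,0.46,-1],
    [-130,-50,270,0.64,-1],
    [-130,-65,330,0.82,-1],
    [-130,-85,390,1.0,-1]
  ]
}}

```text
time: 4.08
tool_pos: [0.4221, -0.3409, 0.1647]
tool_rot: [0.168, 0.688, 0.168, -0.686]
contact_force: [1.0, 0.4, 0.2]
gripper_width: 0.999
```

Run:
```python
from h import *
s=manip.state();print(s['tool_pos'],s['tool_rot'],s['joint_pos'].round(2))
t=R.from_quat(s['tool_rot'][[1,2,3,0]]).as_matrix();th=np.degrees(np.arctan2(t[1,1],t[0,1]));print('yaw',th)
d=np.array([.388,-.4325,.15])-s['tool_pos'];print('tool shift mm',(t.T@d*1000).round(1),'turn',np.radians(th+85.7))
```

```text
[ 0.42208009 -0.34085213  0.16470555] [ 0.16780756  0.68766966  0.16758622 -0.68619671] [-0.82 -0.1   1.87  0.    1.36  0.27]
yaw -62.5621577517596
tool shift mm [14.6 65.6 72.5] turn 0.4038315290388422
```

Request:
{"op": "play_rows", "data": {
  "plan": [
    [0,33,36,0.18,-1],
    [10,65,72,0.36,-1],
    [14,65,72,0.404,-1],
    [14,65,72,0.404,-1],
    [14,65,72,0.404,-1]
  ]
}}

```text
time: 4.7
tool_pos: [0.3894, -0.4299, 0.1503]
tool_rot: [0.029, 0.707, 0.029, -0.706]
contact_force: [0.0, 0.3, -0.6]
gripper_width: 1.001
```

Run:
```python
from h import *
f=grab('wrist','w3.png');s=manip.state()
t=R.from_quat(s['tool_rot'][[1,2,3,0]]).as_matrix();print(s['tool_pos'].round(4),'yaw',np.degrees(np.arctan2(t[1,1],t[0,1])))
P=cloud(f);h=cv2.cvtColor(f['img'],cv2.COLOR_RGB2HSV).reshape(-1,3)
m=(h[:,1]>70)&(h[:,1]<150)&(h[:,2]>130)&(abs(h[:,0]-18.)<4)&(P[:,2]>.033)&(P[:,2]<.046)&(abs(P[:,1]+.42)<.06)&(abs(P[:,0]-.49)<.14)
W=P[m];print(len(W),W.min(0).round(4),W.max(0).round(4),np.median(W[:,2]).round(4))
rs=[]
for x in np.arange(.37,.62,.01):
    q=W[abs(W[:,0]-x)<.003]
    if len(q)>5: rs.append((x,q[:,1].min(),q[:,1].max()))
rs=np.array(rs);print(rs.round(4))
k=rs[:,0]>.42
for c in(1,2):print(np.degrees(np.arctan(np.polyfit(rs[k,0],rs[k,c],1)[0])))
```

```text
[ 0.3895 -0.4299  0.1504] yaw -85.28969964901049
207 [ 0.3631 -0.4551  0.0364] [ 0.5446 -0.4021  0.041 ] 0.039
[[ 0.38   -0.4477 -0.4465]
 [ 0.39   -0.4467 -0.4463]
 [ 0.4    -0.4457 -0.4452]
 [ 0.41   -0.4551 -0.4114]
 [ 0.42   -0.4541 -0.4108]
 [ 0.43   -0.4519 -0.4101]
 [ 0.52   -0.4039 -0.4036]
 [ 0.53   -0.4352 -0.4029]
 [ 0.54   -0.4332 -0.4023]]
13.987344246999879
4.0960968773518545
```

View pics/w3.png

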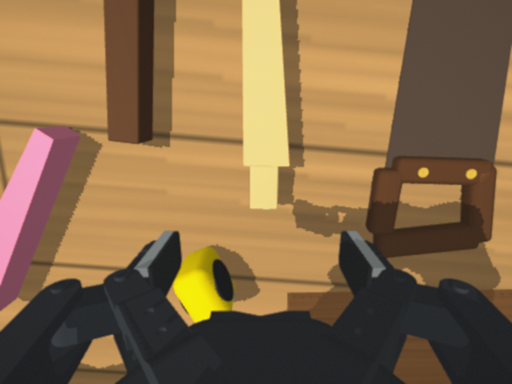

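The wrist picture shows the wedge straight ahead, tail at (263,187), end face at row 208, tape at (205,280). The colour limit cut off the wedge's bright top, so I'll fit by height instead.

Run:
```python
from h import *
f=load('wrist');s=manip.state()
P=cloud(f)
m=(P[:,2]>.034)&(P[:,2]<.046)&(abs(P[:,1]+.425)<.04)&(abs(P[:,0]-.49)<.14)
W=P[m];print(len(W),W.min(0).round(4),W.max(0).round(4),np.median(W[:,2]).round(4))
rs=[]
for x in np.arange(.37,.56,.01):
    q=W[abs(W[:,0]-x)<.003]
    if len(q)>5: rs.append((x,*np.percentile(q[:,1],[1,99])))
rs=np.array(rs);print(rs.round(4).tolist())
k=rs[:,0]>.42
for c in(1,2):print(np.degrees(np.arctan(np.polyfit(rs[k,0],rs[k,c],1)[0])))
t=R.from_quat(s['tool_rot'][[1,2,3,0]]).as_matrix()
g=rs[rs[:,0]<.403];y0=np.polyval(np.polyfit(g[:,0],g[:,1:].mean(1),1),W[:,0].min()+.0225)
c=np.array([W[:,0].min()+.0225,y0,.010]);print('tail',c,'shift',(t.T@(c-s['tool_pos'])*1000).round(1))
```

```text
8026 [ 0.3631 -0.4551  0.0364] [ 0.5465 -0.4021  0.0417] 0.0391
[[0.37, -0.4475, -0.4212], [0.38, -0.4476, -0.4204], [0.39, -0.4465, -0.4197], [0.4, -0.4456, -0.419], [0.41, -0.4543, -0.4116], [0.42, -0.4533, -0.411], [0.43, -0.4519, -0.4104], [0.44, -0.4499, -0.4097], [0.45, -0.4481, -0.409], [0.46, -0.4467, -0.4084], [0.47, -0.4447, -0.4078], [0.48, -0.4428, -0.4071], [0.49, -0.4416, -0.4064], [0.5, -0.4398, -0.4058], [0.51, -0.4378, -0.4051], [0.52, -0.436, -0.4037], [0.53, -0.4344, -0.4031], [0.54, -0.4331, -0.4024]]
9.739351046681756
4.09004857533162
tail [ 0.38557558 -0.4333923   0.01      ] shift [140.4   3.1   4.3]
```

Request:
{"op": "play_rows", "data": {
  "plan": [
    [60,3,4,0.011,-1],
    [115,3,4,0.011,-1],
    [139,3,4,0.011,-1],
    [139,3,4,0.011,-1],
    [139,3,4,0.011,1],
    [139,3,4,0.011,1],
    [139,3,4,0.011,1],
    [139,3,4,0.011,1]
  ]
}}

```text
time: 5.75
tool_pos: [0.3859, -0.4347, 0.0127]
tool_rot: [0.025, 0.707, 0.024, -0.706]
contact_force: [-0.2, 1.0, 1.9]
gripper_width: 0.317
```

Request:
{"op": "play_rows", "data": {
  "plan": [
    [0,0,0,0,1],
    [0,0,0,0,1],
    [-30,0,0,0,1],
    [-80,0,0,0,1],
    [-110,0,0,0,1],
    [-110,0,0,0,1]
  ]
}}

```text
time: 6.5
tool_pos: [0.3861, -0.4352, 0.1237]
tool_rot: [0.026, 0.708, 0.023, -0.706]
contact_force: [-0.3, 0.0, -2.5]
gripper_width: 0.32
```

Run:
```python
from h import *
s=manip.state()
t=R.from_quat(s['tool_rot'][[1,2,3,0]]).as_matrix();th=np.degrees(np.arctan2(t[1,1],t[0,1]))
print(s['tool_pos'].round(4),'yaw',th,s['gripper_width'],s['joint_pos'].round(2))
b=np.radians(-4.9);ex=np.array([np.cos(b),np.sin(b),0]);ey=np.array([-np.sin(b),np.cos(b),0]);o=np.array([.526,.148,0])
g=o+ex*-.010+ey*-.355;g[2]=.12
print('target',g,'shift',(t.T@(g-s['tool_pos'])*1000).round(1),'turn',np.radians(th+4.9))
f=grab('wrist','w4.png');P=cloud(f).reshape(384,512,3)
for v in range(20,250,20):print(v,P[v,262].round(4))
```

```text
[ 0.3861 -0.4352  0.1237] yaw -86.00307028365373 0.3203978835790968 [-0.97  0.04  1.81 -0.    1.28  0.53]
target [ 0.48571354 -0.20484841  0.12      ] shift [   2.9 -222.8 -115.4] turn -1.4155156099261288
20 [ 0.4892 -0.4282  0.1503]
40 [ 0.4825 -0.4287  0.1495]
60 [ 0.4752 -0.4292  0.1508]
80 [ 0.468  -0.4298  0.1498]
100 [ 0.4602 -0.4303  0.1508]
120 [ 0.4523 -0.4309  0.1498]
140 [ 0.4441 -0.4315  0.1505]
160 [ 0.4351 -0.4322  0.1489]
180 [ 0.4261 -0.4328  0.1492]
200 [ 0.4168 -0.4335  0.1496]
220 [ 0.4073 -0.4341  0.1505]
240 [ 0.3969 -0.4349  0.1504]
```

The wedge is held level: its top is 0.150 along its length, so the underside is 13.7 mm below the TCP. I'll carry it to the line of the gap.

Request:
{"op": "play_rows", "data": {
  "plan": [
    [0,-28,-15,-0.17,1],
    [0,-56,-30,-0.35,1],
    [0,-84,-45,-0.53,1],
    [0,-112,-60,-0.71,1],
    [0,-140,-75,-0.89,1],
    [0,-168,-90,-1.07,1],
    [0,-196,-105,-1.24,1],
    [0,-222,-120,-1.415,1]
  ]
}}

```text
time: 7.55
tool_pos: [0.4881, -0.202, 0.1177]
tool_rot: [-0.478, -0.519, -0.481, 0.52]
contact_force: [-0.6, -1.2, -2.5]
gripper_width: 0.317
```

Request:
{"op": "play_rows", "data": {
  "plan": [
    [0,0,0,0,1],
    [0,0,0,0,1],
    [0,0,0,0,1]
  ]
}}

```text
time: 7.92
tool_pos: [0.4888, -0.2045, 0.1203]
tool_rot: [-0.477, -0.521, -0.478, 0.522]
contact_force: [0.0, -0.1, -2.5]
gripper_width: 0.317
```

```bash
cat >> h.py <<'E'
b=np.radians(-4.9);ex=np.array([np.cos(b),np.sin(b),0]);ey=np.array([-np.sin(b),np.cos(b),0]);ob=np.array([.526,.148,0])
def tobox(P): d=P-ob; return np.stack([d@ex,d@ey,P[...,2]],-1)*1000
def show():
    s=manip.state();t=R.from_quat(s['tool_rot'][[1,2,3,0]]).as_matrix();th=np.degrees(np.arctan2(t[1,1],t[0,1]))
    print('box',tobox(s['tool_pos']).round(1),'yaw',th.round(2),'F',s['contact_force'].round(1),'T',s['ft_torque'].round(2),'w',s['gripper_width'].round(3),'t',s['time'])
E
python3 - <<'E'
from h import *
show();f=grab('wrist','w5.png');B=tobox(cloud(f)).reshape(384,512,3)
# edges across trough at top level heights
F=B.reshape(-1,3)
for y in(-110,-90,-70,-50,-30,-10,10):
    q=F[(abs(F[:,1]-y)<2)]
    hi=q[q[:,2]>50]; x=np.sort(hi[:,0]); g=np.diff(x); i=np.where(g>2.5)[0]
    print(y,[(x[j].round(1),x[j+1].round(1)) for j in i if abs(x[j])<70])
E
```

```text
Traceback (most recent call last):
  File "h.py", line 31, in show
    print('box',tobox(s['tool_pos']).round(1),'yaw',th.round(2),'F',s['contact_force'].round(1),'T',s['ft_torque'].round(2),'w',s['gripper_width'].round(3),'t',s['time'])
                                                                                                                                ^^^^^^^^^^^^^^^^^^^^^^^^
AttributeError: 'float' object has no attribute 'round'
```

```bash
sed -i "s/s\['gripper_width'\].round(3)/round(s['gripper_width'],3)/" h.py
python3 - <<'E'
from h import *
show();f=grab('wrist','w5.png');B=tobox(cloud(f)).reshape(384,512,3)
F=B.reshape(-1,3)
for y in(-110,-90,-70,-50,-30,-10,10):
    q=F[(abs(F[:,1]-y)<2)]
    hi=q[q[:,2]>50]; x=np.sort(hi[:,0]); g=np.diff(x); i=np.where(g>2.5)[0]
    print(y,[(x[j].round(1),x[j+1].round(1)) for j in i if abs(x[j])<70],x.min().round(1) if len(x) else '')
E
```

```text
box [  -7.  -354.4  120.3] yaw -5.04 F [ 0.  -0.1 -2.5] T [-0.22 -0.    0.02] w 0.317 t 7.925
-110 [] 
-90 [] 
-70 [] 
-50 [] 
-30 [] 
-10 [] 
10 []
```

View pics/w5.png

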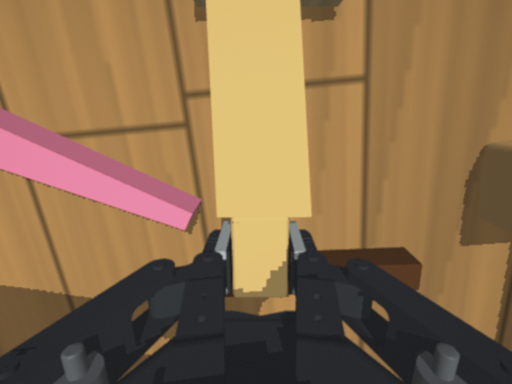

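The wedge is still well gripped, tail at (262,255). The wrist view doesn't reach the box from here. I'll check the clearance to the pink piece, at (190,215), and the gap with the fixed cameras.

Run:
```python
from h import *
f=load('wrist');B=tobox(cloud(f));h=cv2.cvtColor(f['img'],cv2.COLOR_RGB2HSV).reshape(-1,3)
m=(h[:,0]>150)&(h[:,1]>90)&(B[:,2]>5);print('pink box x max',B[m,0].max(),'y',B[m,1].min(),B[m,1].max(),'z',B[m,2].max())
for n in('side','scene'):
    f=grab(n,n+'2.png');F=tobox(cloud(f));h=cv2.cvtColor(f['img'],cv2.COLOR_RGB2HSV).reshape(-1,3)
    hi=(F[:,2]>50)&(F[:,2]<70)&(abs(F[:,0])<70)
    leg=hi&(h[:,1]>165)
    for y in(-115,-100,-80,-40,0,40,80):
        k=abs(F[:,1]-y)<5
        a=F[hi&k];l=F[leg&k];w=F[hi&~leg&k]
        print(n,y,'leg',(l[:,0].min().round(),l[:,0].max().round()) if len(l) else '','near wall',[w[w[:,0]<-10][:,0].min().round(1),w[w[:,0]<-10][:,0].max().round(1)] if (w[:,0]<-10).any() else '','far',[w[w[:,0]>15][:,0].min().round(1),w[w[:,0]>15][:,0].max().round(1)] if (w[:,0]>15).any() else '')
```

```text
pink box x max -6.592655524985424 y -387.8117417273001 -283.1459415067429 z 262.08655497199686
side -115 leg (np.float64(8.0), np.float64(22.0)) near wall [np.float64(-46.7), np.float64(-30.0)] far [np.float64(30.6), np.float64(47.9)]
side -100 leg (np.float64(4.0), np.float64(22.0)) near wall [np.float64(-45.2), np.float64(-31.6)] far [np.float64(30.4), np.float64(47.9)]
side -80 leg (np.float64(3.0), np.float64(21.0)) near wall [np.float64(-46.3), np.float64(-29.4)] far [np.float64(29.7), np.float64(47.0)]
side -40 leg (np.float64(-3.0), np.float64(21.0)) near wall [np.float64(-47.9), np.float64(-30.0)] far [np.float64(30.2), np.float64(47.1)]
side 0 leg (np.float64(-5.0), np.float64(21.0)) near wall [np.float64(-47.8), np.float64(-32.5)] far [np.float64(29.9), np.float64(47.4)]
side 40 leg (np.float64(-12.0), np.float64(20.0)) near wall [np.float64(-48.0), np.float64(-31.2)] far [np.float64(29.7), np.float64(47.4)]
side 80 leg (np.float64(-15.0), np.float64(21.0)) near wall [np.float64(-47.9), np.float64(-30.0)] far [np.float64(29.3), np.float64(46.8)]
scene -115 leg  near wall [np.float64(-31.0), np.float64(-29.3)] far [np.float64(15.4), np.float64(48.3)]
scene -100 leg  near wall [np.float64(-30.0), np.float64(-28.8)] far [np.float64(15.5), np.float64(48.9)]
scene -80 leg  near wall [np.float64(-42.8), np.float64(-28.1)] far [np.float64(15.2), np.float64(48.3)]
scene -40 leg  near wall [np.float64(-48.9), np.float64(-28.4)] far [np.float64(18.3), np.float64(49.2)]
scene 0 leg  near wall [np.float64(-47.3), np.float64(-28.8)] far [np.float64(17.1), np.float64(49.2)]
scene 40 leg  near wall [np.float64(-47.2), np.float64(-10.2)] far [np.float64(17.4), np.float64(48.8)]
scene 80 leg  near wall [np.float64(-47.1), np.float64(-10.4)] far [np.float64(17.4), np.float64(49.5)]
```

The box frame checks out to 0.5 mm. The leg is 9 mm off the far wall, so the gap at the mouth runs from x = -30 to +3. The 24 mm tip will enter at -25.5 to -1.5.

Request:
{"op": "play_rows", "data": {
  "plan": [
    [40,1.5,0,0,1],
    [75,1.5,0,0,1],
    [84,1.5,0,0,1],
    [84,1.5,0,0,1],
    [84,1.5,-8,0,1],
    [84,1.5,-16,0,1],
    [84,1.5,-24,0,1],
    [84,1.5,-32,0,1]
  ]
}}

```text
time: 9.07
tool_pos: [0.494, -0.1715, 0.0375]
tool_rot: [0.478, 0.521, 0.478, -0.521]
contact_force: [0.3, 0.8, -2.1]
gripper_width: 0.321
```

Request:
{"op": "play_rows", "data": {
  "plan": [
    [0,0,-5,0,1],
    [1.5,0,-12,0,1],
    [3,-1,-20,0,1],
    [4,-2,-28,0,1],
    [4,-3,-35,0,1],
    [4,-3,-40,0,1],
    [4,-3,-40,0,1]
  ]
}}

```text
time: 9.95
tool_pos: [0.4943, -0.1318, 0.0332]
tool_rot: [0.478, 0.521, 0.478, -0.521]
contact_force: [-0.2, -0.5, -2.9]
gripper_width: 0.321
```

Run:
```python
from h import *
show();f=grab('wrist','w6.png');B=tobox(cloud(f)).reshape(384,512,3);print([B[v,262].round(1).tolist() for v in(60,130,200,240)])
```

```text
box [  -7.7 -281.4   33.2] yaw -4.89 F [-0.2 -0.5 -2.9] T [-0.22  0.07  0.02] w 0.321 t 9.95
[[-6.9, -191.5, 59.4], [-6.9, -218.7, 59.9], [-6.8, -249.8, 60.3], [-6.8, -269.9, 60.1]]
```

View pics/w6.png

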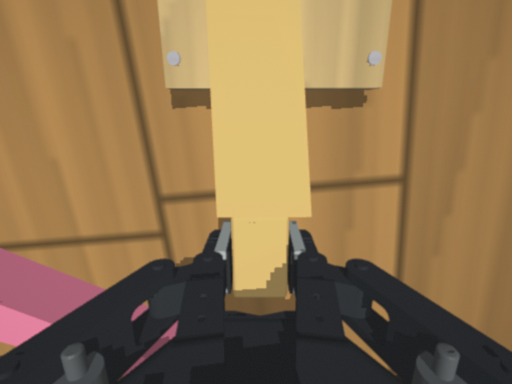

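The wedge is in the gap and level (top at 59.4-60.3). Tip is at y ≈ -59 with almost no force, so I'll carry on.

Request:
{"op": "play_rows", "data": {
  "plan": [
    [0.5,0,-12,0,1],
    [1,-0.5,-24,0,1],
    [1,-1,-36,0,1],
    [1,-1.5,-48,0,1],
    [1,-1.5,-60,0,1],
    [1,-1.5,-70,0,1],
    [1,-1.5,-78,0,1],
    [1,-1.5,-78,0,1]
  ]
}}

```text
time: 11.0
tool_pos: [0.4995, -0.0537, 0.0321]
tool_rot: [0.478, 0.521, 0.478, -0.521]
contact_force: [-0.8, 0.1, -2.5]
gripper_width: 0.311
```

Run:
```python
from h import *
show()
```

```text
box [  -9.2 -203.2   32.1] yaw -4.89 F [-0.8  0.1 -2.5] T [-0.17  0.1   0.09] w 0.311 t 11.0
```

Tip is at y = 19 with almost no force. I'll push on in smaller steps.

Request:
{"op": "play_rows", "data": {
  "plan": [
    [0,0,-5,0,1],
    [0,0,-10,0,1],
    [0,0,-15,0,1],
    [0,0,-20,0,1],
    [0,0,-25,0,1],
    [0,0,-30,0,1],
    [0,0,-33,0,1],
    [0,0,-33,0,1]
  ]
}}

```text
time: 12.0
tool_pos: [0.5022, -0.021, 0.0321]
tool_rot: [0.478, 0.521, 0.478, -0.521]
contact_force: [-0.4, -0.2, -1.7]
gripper_width: 0.318
```

Run:
```python
from h import *
show()
```

```text
box [  -9.3 -170.4   32.1] yaw -4.91 F [-0.4 -0.2 -1.7] T [-0.19  0.11  0.08] w 0.318 t 12.0
```

Request:
{"op": "play_rows", "data": {
  "plan": [
    [0,0,-2,0,1],
    [0,0,-4,0,1],
    [0,0,-6,0,1],
    [0,0,-8,0,1],
    [0,0,-8,0,1]
  ]
}}

```text
time: 12.62
tool_pos: [0.502, -0.0135, 0.0317]
tool_rot: [-0.478, -0.52, -0.478, 0.522]
contact_force: [-5.0, -2.2, -0.4]
gripper_width: 0.317
```

Request:
{"op": "play_rows", "data": {
  "plan": [
    [0,0,-1,0,1],
    [0,0,-2,0,1],
    [0,0,-3,0,1],
    [0,0,-3,0,1]
  ]
}}

```text
time: 13.12
tool_pos: [0.502, -0.0126, 0.0318]
tool_rot: [-0.479, -0.519, -0.477, 0.523]
contact_force: [-7.6, -10.8, -0.6]
gripper_width: 0.316
```

Run:
```python
from h import *
show()
```

```text
box [ -10.2 -162.1   31.8] yaw -4.93 F [ -7.6 -10.8  -0.6] T [-1.65  0.76 -0.09] w 0.316 t 13.125
```

Box (-10, -162) is the expected home position and the push has risen to 11 N. I'll relax the sideways offset, push a little more, then check the leg.

Request:
{"op": "play_rows", "data": {
  "plan": [
    [0,-0.5,-1,0,1],
    [0,-1,-2,0,1],
    [0,-1,-3,0,1],
    [0,-1,-3,0,1],
    [0,-1,-3,0,1]
  ]
}}

```text
time: 13.75
tool_pos: [0.502, -0.0122, 0.0321]
tool_rot: [-0.48, -0.518, -0.476, 0.524]
contact_force: [-5.3, -22.3, -2.7]
gripper_width: 0.313
```

Run:
```python
from h import *
show()
ims=[]
for n in('side','wrist'):
    f=grab(n,n+'3.png');F=tobox(cloud(f));h=cv2.cvtColor(f['img'],cv2.COLOR_RGB2HSV).reshape(-1,3)
    hi=(F[:,2]>52)&(F[:,2]<70)&(abs(F[:,0])<70);leg=hi&(h[:,1]>165)&(h[:,0]<17)
    for y in(-115,-100,-80,-40,0,40,80,110):
        l=F[leg&(abs(F[:,1]-y)<5)]
        if len(l)>3: print(n,y,'leg',np.percentile(l[:,0],[1,99]).round(1))
    print('thin/thick end',np.percentile(F[leg&(F[:,1]<118)][:,1],[.5,99.5]).round(1))
a=cv2.imread('pics/side3.png')[160:290,210:310];b=cv2.imread('pics/wrist3.png')
cv2.imwrite('pics/fin.png',np.hstack([cv2.resize(a,(295,384),interpolation=2),cv2.resize(b,(500,384))]))
```

```text
box [ -10.2 -161.7   32.1] yaw -4.92 F [ -5.3 -22.3  -2.7] T [-3.05  0.54 -0.11] w 0.313 t 13.75
side -115 leg [14.4 27.6]
side -100 leg [13.7 29.1]
side -80 leg [10.5 29.3]
side -40 leg [ 6.8 30. ]
side 0 leg [ 2.7 30.2]
side 40 leg [-1.4 29.4]
side 80 leg [-5.5 28.8]
side 110 leg [-10.1  29.3]
thin/thick end [-2559.6   117.8]
wrist -115 leg [12.1 29.2]
wrist -100 leg [10.8 29.1]
wrist -80 leg [ 8.6 29.1]
thin/thick end [-117.7  -51.1]
```

View pics/fin.png

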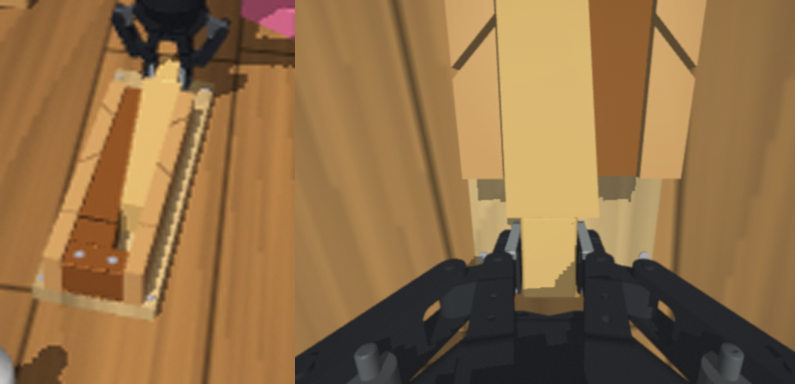

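The leg lies flush along the far wall with no gap in the wrist view, and the wedge is seated. I'll hold still briefly and hand in.

Request:
{"op": "play_rows", "data": {
  "plan": [
    [0,0,0,0,1],
    [0,0,0,0,1],
    [0,0,0,0,1],
    [0,0,0,0,1]
  ]
}}

```text
time: 14.35
tool_pos: [0.502, -0.0122, 0.0321]
tool_rot: [-0.48, -0.518, -0.476, 0.524]
contact_force: [-5.4, -21.6, -2.2]
gripper_width: 0.32
```

Run:
```python
from h import *
show();print(manip.job_done())
```

```text
box [ -10.2 -161.7   32.1] yaw -4.92 F [ -5.4 -21.6  -2.2] T [-3.08  0.54 -0.1 ] w 0.32 t 14.35
the job is handed in; nothing more can be done
None
```

I handed the job in at 14.35 s. The leg is against the end stop and wedged flush to the far wall, and the gripper still holds the wedge and pushes it home. The hand-in gave no verdict.

I slid the leg to the stop with closed fingers until the push rose to 16 N with no further motion. Then I gripped the wedge by its tail, carried it to the open end and pushed it in thin end first.

What the last checks showed:
- **Leg against far wall:** in the two camera views its straight face measured x ≈ 29–30 along its length; the wall is at x = 30.
- **Leg against stop:** the thin end reads y ≈ -118 from the wrist camera (home is -120).
- **Wedge depth:** from the gripper position (the tip itself was not measured), the tip is at y ≈ 61 of the mitre box, about 181 mm past the open end.
- **Push:** a steady 22 N, with the arm still.
- **Disagreements:** one side-camera reading at the thin end gave 27.6 mm for the straight face, against 29.2 from the wrist camera. The side camera's automatic reading of the thin end's y was invalid because of stray pixels.
- **Not checked:** I did not re-measure the other tools at the end, nor the individual forces between wedge, leg and wall, only the wrist force. I felt no unexpected contact on the way.

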